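Count along the spice rack's rail and push the tin into the third gap

TASK

Count the gaps of the small wire rack with the fingertips of the shut gripper, starting from the end of its rail that carries the round knob: touch the top of the wooden rail at the first gap, then at the second, then at the third, and touch it no farther along. Then push the small spice tin that stands in front of the rack along the board into that third gap until it is fully home against the wires at the back; slide it, do not lift or tip it, and leave everything else where it stands.

Things in the scene. Friction and masses are not known exactly. Their poses are not given: they have to be found in the camera images.
- rack: low steel wire rack fixed on a wooden board 18 mm above the worktop; four equal gaps, open to the front. Origin on the board's top under the middle of the rail at the rack's back; x from the open front to the back, y along the rail, z up. Five wire dividers, 4 mm thick, at y = -96, -48, 0, 48, 96 mm reach forward to x = -36 mm, 23 mm high at the front, 36 mm at the back
- rack_back (a point): middle of the two wires (10 and 24 mm up) that close the back of every gap: on their front face, x = -11, y = 0, z = 17 mm of the rack; same axes. Gaps are 44 mm wide with their middles at y = -72, -24, 24, 72 mm, and have no floor: things slide on the board. The outer two gaps hold an identical spice tin each, the inner two are empty
- rail: straight wooden rail, 22 mm wide, 12 mm high, 222 mm long, along the back of the rack over all four gaps. Origin in the middle of its flat top, 46 mm above the board and 64 mm above the worktop; axes as the rack. A touch counts for a gap when the middle between the fingertips is within 18 mm, along the rail, of that gap's middle
- knob: turned wooden knob, 18 mm across and 23 mm high, fixed upright on top of one end of the rail, 6 mm outside the outermost divider; which end varies. Origin at the middle of its foot. The first gap is the one next to it (middle 30 mm from the knob's axis along the rail), then 78 mm (second) and 126 mm (third)
- cap: flat steel disc, 12 mm across and 3 mm high, on top of the other end of the rail. Origin at the middle of its underside
- tin: small closed round steel spice tin with a slip lid, 38 mm across and 34 mm high, about 0.1 kg, loose, standing on the board in front of the rack (at x = -85 to -105 mm of the rack). Origin at the centre of its underside, z up. Fully home in a gap its origin is at x = -30 mm of the rack
- tin_b: an identical spice tin, loose, already standing in one of the two outer gaps; to be left alone. Origin at the centre of its underside
- tin_c: a third identical spice tin, loose, standing in the other outer gap; to be left alone. Origin at the centre of its underside
- katori: empty steel bowl, 92 mm across and 36 mm high, loose on the worktop to the right of the board; to be left alone. Origin at the centre of its underside
- board_mid (a point): middle of the top of the plain wooden board, 310 mm along x, 237 mm along y, 18 mm thick, fixed level across the step between the worktop and the cooker, its top 18 mm above the worktop; same axes as the room. The cooker's side stands 6 mm beyond the board's left edge, its top 42 mm above the board's. A high wall stands 0.1 m to the right of the robot's base: keep the shoulder clear of it
Mind the look-alikes: they are no part of the job. What is shaped like the tin but blue is not meant.

How it is judged:
By the outcome, as a careful person would: the job done as asked, in the order asked, and still so for the second after the job is handed in, with the robot touching nothing.
It also fails if it takes over 56 s, if anything falls off the work surface, if the arm or the gripper's body presses on something with over 40 N, if the wrist force passes 120 N, or if a joint passes its speed limit or range.

ROBOT

A 6-joint arm with a two-finger parallel gripper is mounted at the origin on a cart in front of the work surface, level with it; the furniture and walls round the work are solid. World frame = base frame: x ahead of the robot, y to its left, z up, the work surface at z = 0. Lengths are in mm, angles in rad, forces in N, time in s.
With the tool pointing down it reaches from about 350 to 875 mm from the base axis. Payload 4.2 kg.
Tool frame: the origin (TCP) lies between the finger pads; the fingertips stand 8 mm ahead of it and the grasp point (between the pads) lies 11 mm behind it; z points along the fingers, y is the line along which they close (so a half turn about z gives the same grasp; the last joint's range is limited). The gripper opens to 85 mm and grips with 20 to 120 N. Pads are 22 mm wide; open, the fingers measure 114 mm over their backs; the gripper's body (76 mm by 85 mm) begins 54 mm behind the grasp point. The pads swing forward as they close: fully open they stand 13 mm farther back than shut.
Start: joints at [1.552, 0.385, 0.008, 0, -1.194, -0.259], TCP at [171.368, 601.026, 239.312] pointing down, gripper open.
Joint ranges: [-3.14, 3.14], [-1.21, 2.06], [-1.07, 1.41], [-3.16, 2.05], [-2.99, -0.16], [-3.1, 3.1]. Speed limits (rad/s): [2.79, 2.79, 3.14, 3.14, 3.14, 3.14].

INTERFACE

Orientations are given as a unit quaternion [x, y, z, w].
In Python, from bench import read_state, get_image, camera_params, job_done gives the robot as it stands.
- The arm moves only by the tool drive_tool, never from a script. Its argument "moves" is a list that holds one entry, the list of rows, each a list of 7 numbers: the shift along the tool's x, y, z in m, then the turn, a rotation vector about the tool's x, y, z in rad, then the closure in counts, from 0 (fully open) to 255 (shut). A call has 1 to 8 rows; each row shifts and turns the commanded pose from where the row before left it, along the tool's axes as they then stand; what a row does not reach is not made up. A row lasts 1/12 s, in which the tool goes at most 41.7 mm and 7.16 degrees, less where a joint would pass 70% of its speed; a pose out of reach is approached as far as the arm can. A call is refused whole if a number of a shift passes 0.0417 or a number of a turn 0.125, either way. A call with a gripper value outside its range is refused whole. The fingers move at their own pace and stop on an object; the grip force is fixed at half the most. Time passes only in rows, so rows that do not move let the fingers close. It gives the time, the measured TCP pose, the force and the opening at its end, in the units of the state.
- read_state(): the state, without advancing time (a new reading comes with each control period).
- get_image(name): name is "scene" or "side" or "wrist"; returns the picture (400x640x3 uint8, blue, green, red); there is no depth.
- camera_params(name): a dict with "mtx" (3x3 intrinsics, pixels), "extrinsics" (4x4, takes a point from camera to world coordinates). Camera axes: x right, y up, looking along -z (the intrinsics and any distortion apply to the point x, -y, -z); pixel columns grow to the right and rows downward; lengths in mm; the calibration is good to about 2 mm. A picture is of the moment at which its call begins: read the wrist's pose just before it. camera_params takes no time and is no camera call; for the wrist camera it gives the pose at the moment of the call.
- job_done(): hands the job in, once; it reports no verdict.
The state is a dict: "clock": time; "joints": joint angles; "joint_vel": joint speeds; "joint_efforts": joint torques, N m; "position": TCP position; "ee_rot": TCP orientation; "contact_force": force on the tool from outside, world axes, zero at the start; "wrist_torque": the same for the moment, N m; "gripper_width": finger opening in mm.
Only numpy, scipy, OpenCV 4.12 (cv2) and the standard library are available. Lean on these libraries where they do the work, as an engineer would, in place of code of your own. Each camera call takes 0.05 s, during which the arm holds its last target. There are 200 camera calls.

## Working session

There is one attempt and no reset: what is moved stays moved. The work goes in short steps, Python scripts to look and compute and a tool call to move; the robot and the scene stay as the last step left them, time stands still between calls to the robot, and variables do not carry over. Pictures are saved under pics/ and viewed, on a budget of 10 in all, crops included, one or two more only if the job needs it, and the job is handed in when it is done.

Besides the shell and the picture viewer there is one more tool, called after "Request:" as name([rows], argument=value, ...), one row to a line, values as JSON. drive_tool: Moves the arm, as the interface text tells. Its arguments: {"type":"object","properties":{"moves":{"type":"array"}},"required":["moves"]}

```bash
ls; mkdir -p pics; python3 - <<'E'
from bench import *
import cv2,numpy as np
s=read_state();print(s)
for n in("scene","side","wrist"):
    p=camera_params(n);print(n,p["mtx"],np.round(p["extrinsics"],3).tolist(),[k for k in p])
    cv2.imwrite(f"pics/{n}0.png",get_image(n))
E
```

```text
pics
{'clock': 0.0, 'joints': array([ 1.55164148e+00,  3.85541371e-01,  6.60446410e-03, -5.12646035e-04,
       -1.19399815e+00, -2.58597126e-01]), 'joint_vel': array([ 0.00023771, -0.0002643 , -0.00070477, -0.00052898,  0.00122641,
       -0.00017802]), 'joint_efforts': array([ 1.56611291e-04, -3.92290020e+01,  1.88393390e+01,  4.18633461e+00,
       -4.62568642e-03,  5.26199585e-06]), 'position': array([171.19497263, 600.49487163, 238.22034952]), 'ee_rot': array([ 9.90358529e-01, -1.38523583e-01, -1.08814952e-04,  1.09016528e-03]), 'contact_force': array([ 0.2927778 ,  0.3142284 , -0.20870235]), 'wrist_torque': array([ 0.00100495, -0.02290498,  0.00931721]), 'gripper_width': 85.01456081855531}
scene [[365.49913584   0.         321.91424815]
 [  0.         365.49913584 198.98441108]
 [  0.           0.           1.        ]] [[0.974, -0.207, 0.093, 565.643], [0.227, 0.868, -0.441, -147.324], [0.011, 0.451, 0.892, 879.363], [0.0, 0.0, 0.0, 1.0]] ['mtx', 'extrinsics']
side [[420.2416693    0.         316.92846066]
 [  0.         420.2416693  194.88839758]
 [  0.           0.           1.        ]] [[-0.939, 0.193, -0.286, 273.597], [-0.344, -0.473, 0.811, 946.961], [0.021, 0.86, 0.51, 484.475], [0.0, 0.0, 0.0, 1.0]] ['mtx', 'extrinsics']
wrist [[275.56406905   0.         325.99682224]
 [  0.         275.56406905 201.00461714]
 [  0.           0.           1.        ]] [[-0.275, 0.924, 0.266, 238.904], [-0.962, -0.264, -0.074, 581.761], [0.002, -0.276, 0.961, 373.846], [0.0, 0.0, 0.0, 1.0]] ['mtx', 'extrinsics']
```

View pics/scene0.png

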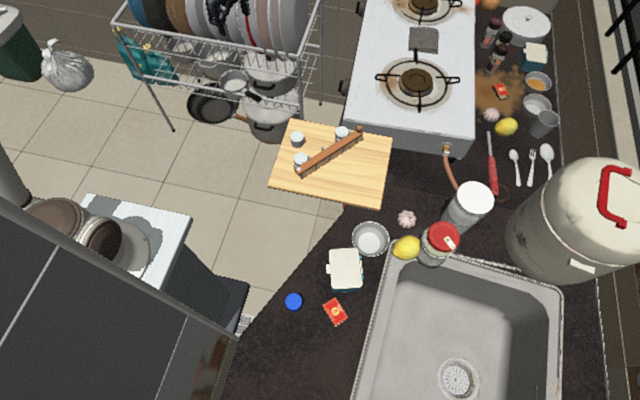

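View pics/side0.png

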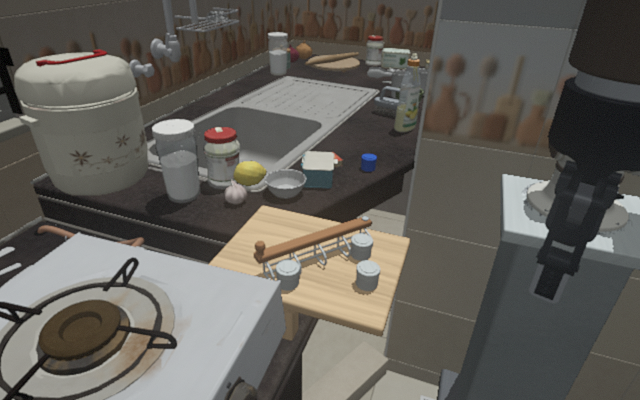

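The scene view shows the board around (330,163). The rail runs from (301,172) to the knob at (360,128), and the tin is at (297,139). In the side view the knob is at (260,246), next to the cooker, the cap is at (366,221) and the free tin at (368,275). I'll enlarge both views to get exact pixels.

```bash
python3 - <<'E'
import cv2,numpy as np
a=cv2.imread("pics/scene0.png")[115:210,262:397];b=cv2.imread("pics/side0.png")[205:325,210:415]
a=cv2.resize(a,None,fx=4,fy=4,interpolation=2)[:300];b=cv2.resize(b,None,fx=3.9,fy=3.9,interpolation=2)
b=b[:,:800]; 
c=np.zeros((600,800,3),np.uint8)
a=cv2.resize(cv2.imread("pics/scene0.png")[118:188,264:394],None,fx=3,fy=3,interpolation=2)
b=cv2.resize(cv2.imread("pics/side0.png")[208:328,210:410],None,fx=3,fy=3,interpolation=2)
c[:210,:390]=a;c[230:590,:600]=b
cv2.imwrite("pics/crop.png",c)
E
```

```text
(no output)
```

View pics/crop.png

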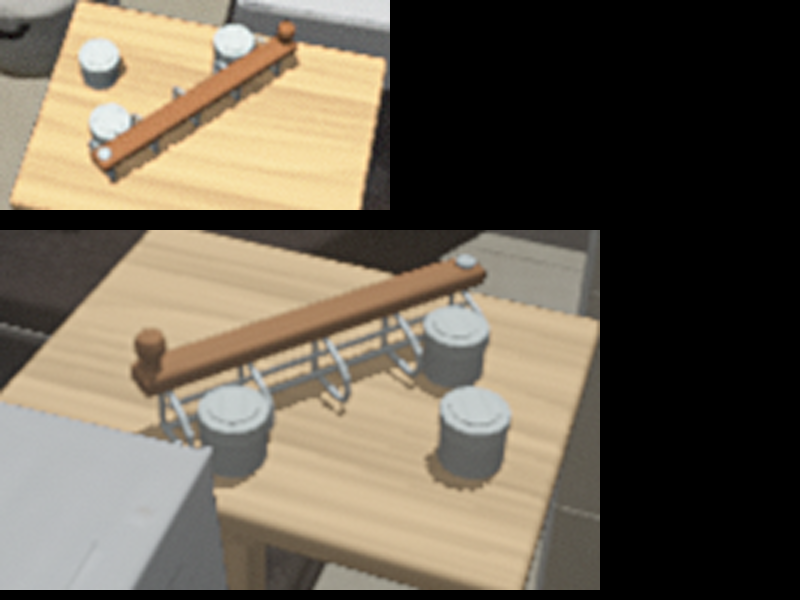

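In the crop, the cap is at scene (298.7,169.3) and side (365.3,218.3), and the knob at scene (359.5,128.7) and side (260,247.3). The free tin's lid is at scene (297.3,134.7) and side (368,267.7). The tin stands in front of the cap end.

```bash
cat >h.py <<'E'
from bench import *
import cv2,numpy as np
def ray(p,u,v):
    d=np.array([(u-p["mtx"][0,2])/p["mtx"][0,0],-(v-p["mtx"][1,2])/p["mtx"][1,1],-1])
    E=p["extrinsics"];return E[:3,3],E[:3,:3]@d
def hit(p,u,v,z):
    o,d=ray(p,u,v);return o+d*(z-o[2])/d[2]
def proj(p,P):
    E=p["extrinsics"];q=E[:3,:3].T@(np.asarray(P,float)-E[:3,3]);m=p["mtx"]
    return m[0,2]+m[0,0]*q[0]/-q[2], m[1,2]-m[1,1]*q[1]/-q[2]
E
python3 - <<'E'
from h import *
S,D=camera_params("scene"),camera_params("side")
for n,a,b,z in [("cap",(298.7,169.3),(365.3,218.3),67),("knob",(359.5,128.7),(260,247.3),77),("tin",(297.3,134.7),(368,267.7),52),("tk",(342,131.3),(288.3,267),52),("tc",(300.7,157.3),(362.3,240),52)]:
    p,q=hit(S,*a,z),hit(D,*b,z);print(n,p.round(1),q.round(1))
E
```

```text
cap [402.9 324.5  67. ] [399.1 327.4  67. ]
knob [533.1 482.6  77. ] [529.1 483.3  77. ]
tin [367.4 441.1  52. ] [364.7 439.   52. ]
tk [486.  481.8  52. ] [481.4 483.3  52. ]
tc [395.5 371.   52. ] [391.6 372.2  52. ]
```

Request:
drive_tool([
  [[0, 0, 0, 0, 0, 0.1035, 255], [0, 0, 0, 0, 0, 0.1035, 255], [0, 0, 0, 0, 0, 0.1035, 255], [0, 0, 0, 0, 0, 0.1035, 255]],
])

```text
clock: 0.48
position: [171.3, 600.8, 238.8]
ee_rot: [0.94, -0.341, 0.0, 0.0]
contact_force: [0.3, 0.1, -0.6]
gripper_width: 38.6
```

Request:
drive_tool([
  [[0.0365, -0.0076, 0.004, 0, 0, 0, 255], [0.0365, -0.0076, 0.004, 0, 0, 0, 255], [0.0365, -0.0076, 0.004, 0, 0, 0, 255], [0.0365, -0.0076, 0.004, 0, 0, 0, 255], [0.0365, -0.0076, 0.004, 0, 0, 0, 255], [0.0365, -0.0076, 0.004, 0, 0, 0, 255], [0.0365, -0.0076, 0.004, 0, 0, 0, 255], [0.0365, -0.0076, 0.004, 0, 0, 0, 255]],
])

```text
clock: 1.15
position: [436.3, 460.3, 206.8]
ee_rot: [0.941, -0.339, -0.0, 0.0]
contact_force: [0.3, 1.7, 0.3]
gripper_width: 0.2
```

Request:
drive_tool([
  [[0, 0, 0, 0, 0, 0, 255], [0, 0, 0, 0, 0, 0, 255], [0, 0, 0, 0, 0, 0, 255]],
])

```text
clock: 1.4
position: [435.0, 461.4, 206.9]
ee_rot: [0.941, -0.339, -0.0, 0.0]
contact_force: [-0.6, -0.3, -0.3]
gripper_width: -0.4
```

```bash
python3 - <<'E'
from h import *
s=read_state();p=camera_params("wrist");im=get_image("wrist");cv2.imwrite("pics/w1.png",im)
np.savez("w1.npz",mtx=p["mtx"],extrinsics=p["extrinsics"])
print(s["clock"],s["position"],s["ee_rot"],s["gripper_width"],s["contact_force"])
E
```

```text
1.4 [434.97173482 461.38557435 206.92571561] [ 9.40665757e-01 -3.39334346e-01 -1.75439278e-04  3.24791786e-04] -0.3967874660171209 [-0.64434784 -0.31341776 -0.26265816]
```

View pics/w1.png

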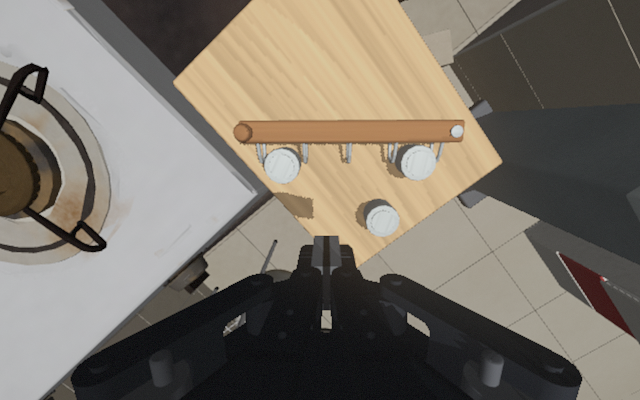

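The close view has the rail level at row 131, with the knob at (243,131) and the cap at (457,131). Tin lids are at (283,164), (419,160) and, for the free tin, (382,216).

```bash
python3 - <<'E'
from h import *
p=dict(np.load("w1.npz"))
k=hit(p,243,131,85);c=hit(p,457,131,67);print(k,c)
u=(c-k)[:2];L=np.hypot(*u);u/=L;n=np.array([-u[1],u[0]]);m=(k+c)[:2]/2
print("L",L,"u",u,"n",n,"mid",m, "toolx heading",2*np.arctan2(-.33933,.94067),np.arctan2(n[1],n[0]))
for t,uv in dict(tin=(382,216),k=(283,164),c=(419,160)).items():
    q=hit(p,*uv,52)[:2];print(t,q,"x",(q-m)@n,"y",-(q-m)@u)
im=cv2.imread("pics/w1.png");h=cv2.cvtColor(im,cv2.COLOR_BGR2HSV);mk=cv2.inRange(h,(4,120,60),(14,255,200))
N,_,st,ce=cv2.connectedComponentsWithStats(mk);i=1+st[1:,4].argmax();print(st[i],ce[i])
tcp=read_state()["position"][:2];print("tcp x,y",(tcp-m)@n,-(tcp-m)@u)
E
```

```text
[531.0580094  479.73453739  85.        ] [401.50283351 324.51475653  67.        ]
L 202.18240272571953 u [-0.64078364 -0.76772152] n [ 0.76772152 -0.64078364] mid [466.28042146 402.12464696] toolx heading -0.6924073245785778 -0.6955185656166283
tin [371.75004045 433.16325909] x -92.46204232707092 y -36.74451121684216
k [485.25011999 479.03120205] x -34.71701655340017 y 71.19828958331367
c [397.01966672 366.14703626] x -30.11910733555966 y -72.00194435840989
[ 234  120  230   23 4610] [346.0010846  131.08481562]
tcp x,y -62.704260814181666 25.50990757853977
```

Request:
drive_tool([
  [[0.0157, -0.0116, 0.027, 0, 0, 0, 255], [0.0157, -0.0116, 0.027, 0, 0, 0, 255], [0.0157, -0.0116, 0.027, 0, 0, 0, 255], [0.0157, -0.0116, 0.027, 0, 0, 0, 255], [0, 0, 0, 0, 0, 0, 255], [0, 0, 0, 0, 0, 0, 255]],
])

```text
clock: 1.95
position: [511.9, 457.2, 97.1]
ee_rot: [0.941, -0.339, -0.001, 0.002]
contact_force: [0.5, 0.8, 1.3]
gripper_width: -0.0
```

```bash
cat >>h.py <<'E'
m=np.array([466.2,402.6]);n=np.array([.768,-.6405]);u=np.array([-.6405,-.768])
def st():
    s=read_state();d=s["position"][:2]-m;print(s["clock"],"rack x,y",(d@n).round(1),(-d@u).round(1),"z",s["position"][2].round(1),"F",s["contact_force"].round(1),"w",s["gripper_width"])
E
python3 -c "
from h import *
st();cv2.imwrite('pics/s2.png',np.vstack([cv2.resize(get_image('side')[120:330,200:430],None,fx=1.7,fy=1.7),]))"
```

```text
1.95 rack x,y 0.1 71.2 z 97.1 F [0.5 0.8 1.3] w -0.04883390495733411
```

View pics/s2.png

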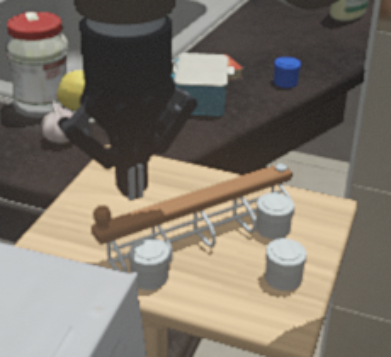

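The fingers are over the rail at the first gap, clear of the knob. I'll bring them down gently.

Request:
drive_tool([
  [[0, 0, 0.008, 0, 0, 0, 255], [0, 0, 0.006, 0, 0, 0, 255], [0, 0, 0.004, 0, 0, 0, 255], [0, 0, 0.002, 0, 0, 0, 255], [0, 0, 0.002, 0, 0, 0, 255], [0, 0, 0.001, 0, 0, 0, 255], [0, 0, 0.001, 0, 0, 0, 255], [0, 0, 0, 0, 0, 0, 255]],
])

```text
clock: 2.67
position: [513.0, 457.2, 75.3]
ee_rot: [0.941, -0.339, -0.0, 0.0]
contact_force: [-0.0, 0.7, 0.4]
gripper_width: 0.2
```

Request:
drive_tool([
  [[0, 0, 0.001, 0, 0, 0, 255], [0, 0, 0.001, 0, 0, 0, 255], [0, 0, 0, 0, 0, 0, 255]],
])

```text
clock: 2.92
position: [513.0, 457.1, 73.1]
ee_rot: [0.941, -0.339, -0.0, 0.0]
contact_force: [0.1, -0.2, -1.0]
gripper_width: 0.0
```

Request:
drive_tool([
  [[0, 0, 0.001, 0, 0, 0, 255], [0, 0, 0.001, 0, 0, 0, 255], [0, 0, 0, 0, 0, 0, 255]],
])

```text
clock: 3.17
position: [513.1, 457.3, 72.2]
ee_rot: [0.941, -0.339, 0.0, -0.0]
contact_force: [-1.0, -1.2, 4.3]
gripper_width: -0.1
```

Request:
drive_tool([
  [[0, 0, 0.001, 0, 0, 0, 255], [0, 0, 0, 0, 0, 0, 255]],
])

```text
clock: 3.33
position: [513.1, 457.3, 72.1]
ee_rot: [0.941, -0.339, 0.0, -0.0]
contact_force: [-3.1, -1.8, 7.6]
gripper_width: 0.5
```

The first touch is confirmed at 7.6 N. Now lift, move 48 mm along the rail and touch again.

Request:
drive_tool([
  [[0, 0, -0.01, 0, 0, 0, 255], [0, 0, -0.01, 0, 0, 0, 255], [0, 0.016, 0, 0, 0, 0, 255], [0, 0.016, 0, 0, 0, 0, 255], [0, 0.016, 0, 0, 0, 0, 255], [0, 0, 0, 0, 0, 0, 255]],
])

```text
clock: 3.83
position: [480.8, 418.4, 91.0]
ee_rot: [0.941, -0.339, -0.001, 0.001]
contact_force: [-1.1, -0.2, 0.5]
gripper_width: 0.3
```

Request:
drive_tool([
  [[0, 0, 0.007, 0, 0, 0, 255], [0, 0, 0.005, 0, 0, 0, 255], [0, 0, 0.003, 0, 0, 0, 255], [0, 0, 0.001, 0, 0, 0, 255], [0, 0, 0.001, 0, 0, 0, 255], [0, 0, 0.001, 0, 0, 0, 255], [0, 0, 0, 0, 0, 0, 255]],
])

```text
clock: 4.42
position: [482.6, 420.5, 72.3]
ee_rot: [0.941, -0.339, 0.0, -0.0]
contact_force: [0.3, 0.5, -0.3]
gripper_width: 0.0
```

Request:
drive_tool([
  [[0, 0, 0.001, 0, 0, 0, 255], [0, 0, 0.001, 0, 0, 0, 255], [0, 0, 0, 0, 0, 0, 255]],
])

```text
clock: 4.67
position: [482.6, 420.6, 72.1]
ee_rot: [0.941, -0.339, 0.0, -0.0]
contact_force: [-1.8, -0.9, 6.8]
gripper_width: -0.1
```

The second touch read 6.8 N at rack y ≈ 24. The third gap is next.

Request:
drive_tool([
  [[0, 0, -0.01, 0, 0, 0, 255], [0, 0, -0.01, 0, 0, 0, 255], [0, 0.016, 0, 0, 0, 0, 255], [0, 0.016, 0, 0, 0, 0, 255], [0, 0.016, 0, 0, 0, 0, 255], [0, 0, 0, 0, 0, 0, 255]],
])

```text
clock: 5.17
position: [450.2, 381.3, 91.1]
ee_rot: [0.941, -0.339, -0.001, 0.001]
contact_force: [-0.7, -0.6, -1.2]
gripper_width: 0.1
```

Request:
drive_tool([
  [[0, 0, 0.007, 0, 0, 0, 255], [0, 0, 0.005, 0, 0, 0, 255], [0, 0, 0.003, 0, 0, 0, 255], [0, 0, 0.001, 0, 0, 0, 255], [0, 0, 0.001, 0, 0, 0, 255], [0, 0, 0.001, 0, 0, 0, 255], [0, 0, 0, 0, 0, 0, 255]],
])

```text
clock: 5.75
position: [452.0, 383.6, 72.3]
ee_rot: [0.941, -0.339, 0.0, -0.0]
contact_force: [0.3, 0.3, 0.1]
gripper_width: 0.1
```

Request:
drive_tool([
  [[0, 0, 0.001, 0, 0, 0, 255], [0, 0, 0.001, 0, 0, 0, 255], [0, 0, 0, 0, 0, 0, 255]],
])

```text
clock: 6.0
position: [452.0, 383.6, 72.1]
ee_rot: [0.941, -0.339, 0.0, -0.0]
contact_force: [-1.7, -2.2, 9.0]
gripper_width: 0.2
```

The third touch read 9.0 N at rack y ≈ -24. Now I'll lift, go behind the tin and part the fingers about 20 mm, so two contacts centre the tin as it is pushed.

Request:
drive_tool([
  [[0, 0, -0.02, 0, 0, 0, 255], [0, 0, -0.025, 0, 0, 0, 255], [-0.035, 0.0033, 0, 0, 0, 0, 195], [-0.035, 0.0033, 0, 0, 0, 0, 195], [-0.035, 0.0033, 0, 0, 0, 0, 195], [-0.035, 0.0033, 0, 0, 0, 0, 195], [0, 0, 0, 0, 0, 0, 195], [0, 0, 0, 0, 0, 0, 195]],
])

```text
clock: 6.67
position: [334.1, 463.6, 115.5]
ee_rot: [0.941, -0.337, -0.0, -0.0]
contact_force: [-1.2, 0.8, -0.0]
gripper_width: 20.3
```

```bash
python3 - <<'E'
from h import *
st()
c=hit(dict(np.load("w1.npz")),265,190,60)[:2];c2=hit(camera_params("side"),280,281,60)[:2]
for q in(c,c2):print("cooker corner",q,(q-m)@n,-(q-m)@u)
p=camera_params("wrist");im=get_image("wrist");cv2.imwrite("pics/w3.png",im);np.savez("w3.npz",**p)
E
```

```text
6.6667 rack x,y -140.6 -37.7 z 115.5 F [-1.2  0.8 -0. ] w 20.310375899276135
cooker corner [477.10685011 510.36229609] -60.64528976203753 89.7472808870345
cooker corner [476.39361472 524.97241311] -70.55083449590252 100.5110234971047
```

View pics/w3.png

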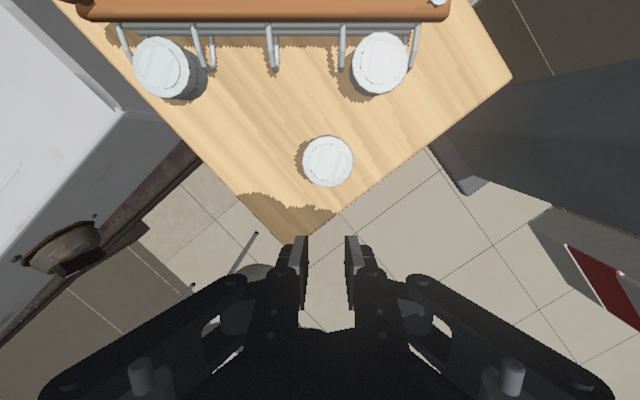

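The tin's lid is centred at (328,161), in line with the parted fingers' midline at about column 326. The cooker is well clear.

```bash
python3 - <<'E'
from h import *
p=dict(np.load("w3.npz"))
for uv in((328,161),(380,63),(161,67)):
    q=hit(p,*uv,52)[:2];print("tin",(q-m)@n,-(q-m)@u)
# divider front tops at z=41: third gap's two dividers
for uv in((275,66),(343,62)):
    q=hit(p,*uv,40)[:2];print("wire",(q-m)@n,-(q-m)@u)
E
```

```text
tin -97.53287646219337 -38.51764721516664
tin -33.027422678326516 -72.13021794433317
tin -36.33160564272214 72.132342385041
wire -33.138215061506166 -1.0348667478097564
wire -30.30188047943881 -48.4674697270404
```

Request:
drive_tool([
  [[0, 0, 0.028, 0, 0, 0, 195], [0, 0, 0.028, 0, 0, 0, 195], [0, 0, 0.02, 0, 0, 0, 195], [0, 0, 0.005, 0, 0, 0, 195], [0, 0, 0, 0, 0, 0, 195]],
])

```text
clock: 7.13
position: [336.1, 460.8, 32.7]
ee_rot: [0.94, -0.34, 0.0, 0.002]
contact_force: [-0.2, -0.2, 0.3]
gripper_width: 20.1
```

Request:
drive_tool([
  [[0.006, 0, 0, 0, 0, 0, 195], [0.005, 0, 0, 0, 0, 0, 195], [0.004, 0, 0, 0, 0, 0, 195], [0.004, -0.001, 0, 0, 0, 0, 195], [0.004, -0.0015, 0, 0, 0, 0, 195], [0.004, -0.0015, 0, 0, 0, 0, 195], [0.004, -0.0015, 0, 0, 0, 0, 195], [0, 0, 0, 0, 0, 0, 195]],
])

```text
clock: 7.8
position: [363.8, 447.0, 34.6]
ee_rot: [0.941, -0.339, 0.0, -0.0]
contact_force: [0.1, 0.1, 0.1]
gripper_width: 19.6
```

Request:
drive_tool([
  [[0.004, -0.0018, 0, 0, 0, 0, 195], [0.004, -0.0018, 0, 0, 0, 0, 195], [0.004, -0.0018, 0, 0, 0, 0, 195], [0.004, -0.0018, 0, 0, 0, 0, 195], [0.003, -0.0014, 0, 0, 0, 0, 195], [0, 0, 0, 0, 0, 0, 195], [0, 0, 0, 0, 0, 0, 195]],
])

```text
clock: 8.38
position: [383.4, 441.0, 34.0]
ee_rot: [0.941, -0.339, 0.0, 0.0]
contact_force: [0.6, -0.2, 0.5]
gripper_width: 19.9
```

```bash
python3 - <<'E'
from h import *
st();p=camera_params("wrist");im=get_image("wrist");cv2.imwrite("pics/w4.png",im);np.savez("w4.npz",**p)
E
```

```text
8.3833 rack x,y -88.2 -23.5 z 34.0 F [ 0.6 -0.2  0.5] w 19.925367953564578
```

View pics/w4.png

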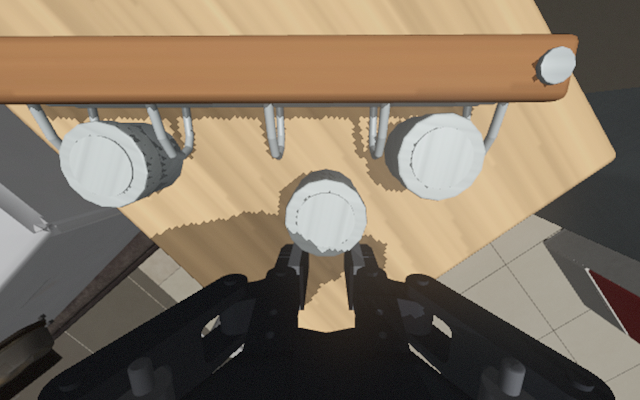

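The tin sits between the fingertips, its lid centred at (326,212). The third gap's wire tips are at columns 280 and 378, so their middle is 329. I'll shift 1 mm towards the cap and push straight in.

Request:
drive_tool([
  [[0.004, 0.0007, 0, 0, 0, 0, 195], [0.004, 0.0005, 0, 0, 0, 0, 195], [0.004, 0, 0, 0, 0, 0, 195], [0.004, 0, 0, 0, 0, 0, 195], [0.003, 0, 0, 0, 0, 0, 195], [0.003, 0, 0, 0, 0, 0, 195], [0, 0, 0, 0, 0, 0, 195]],
])

```text
clock: 9.02
position: [399.6, 425.9, 34.3]
ee_rot: [0.941, -0.339, 0.0, 0.0]
contact_force: [0.3, -0.3, 0.5]
gripper_width: 20.1
```

Request:
drive_tool([
  [[0.0025, 0, 0, 0, 0, 0, 195], [0.002, 0, 0, 0, 0, 0, 195], [0.001, 0, 0, 0, 0, 0, 195], [0, 0, 0, 0, 0, 0, 195]],
])

```text
clock: 9.35
position: [403.6, 422.8, 34.3]
ee_rot: [0.941, -0.339, 0.0, 0.0]
contact_force: [0.2, 0.0, -0.3]
gripper_width: 19.9
```

```bash
python3 - <<'E'
from h import *
st();p=camera_params("wrist");im=get_image("wrist");cv2.imwrite("pics/w5.png",im);np.savez("w5.npz",**p)
E
```

```text
9.35 rack x,y -61.1 -24.6 z 34.3 F [ 0.2  0.  -0.3] w 19.891340404040164
```

View pics/w5.png

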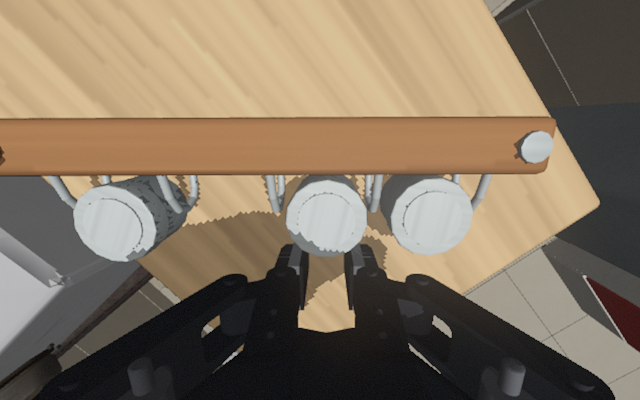

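The tin is in the third gap, almost level with its neighbour: lid rows are about 216 against 213. I'll creep forward until it meets the back wires.

Request:
drive_tool([
  [[0.0015, 0, 0, 0, 0, 0, 195], [0.001, 0, 0, 0, 0, 0, 195], [0.001, 0, 0, 0, 0, 0, 195], [0, 0, 0, 0, 0, 0, 195]],
])

```text
clock: 9.73
position: [406.2, 420.6, 34.3]
ee_rot: [0.941, -0.339, -0.0, -0.0]
contact_force: [-0.4, 0.3, -0.6]
gripper_width: 20.2
```

Request:
drive_tool([
  [[0.001, 0, 0, 0, 0, 0, 195], [0.001, 0, 0, 0, 0, 0, 195], [0, 0, 0, 0, 0, 0, 195]],
])

```text
clock: 9.98
position: [407.3, 420.0, 34.4]
ee_rot: [0.941, -0.339, -0.0, -0.0]
contact_force: [-4.5, 2.7, 0.3]
gripper_width: 19.9
```

Request:
drive_tool([
  [[0.001, 0, 0, 0, 0, 0, 195], [0, 0, 0, 0, 0, 0, 195]],
])

```text
clock: 10.15
position: [407.5, 419.9, 34.4]
ee_rot: [0.941, -0.339, -0.001, -0.001]
contact_force: [-6.6, 4.0, 0.1]
gripper_width: 19.9
```

The push has stalled against the wires at 7.7 N. Now back straight off, rise and check.

Request:
drive_tool([
  [[-0.005, 0, 0, 0, 0, 0, 195], [-0.015, 0, 0, 0, 0, 0, 195], [-0.025, 0, 0, 0, 0, 0, 195], [-0.02, 0, -0.02, 0, 0, 0, 195], [0, 0, -0.035, 0, 0, 0, 195], [0, 0, -0.035, 0, 0, 0, 195], [0, 0, 0, 0, 0, 0, 195], [0, 0, 0, 0, 0, 0, 195]],
])

```text
clock: 10.82
position: [358.9, 461.4, 126.8]
ee_rot: [0.941, -0.339, 0.0, -0.003]
contact_force: [-0.7, -0.4, -0.3]
gripper_width: 20.3
```

```bash
python3 - <<'E'
from h import *
st();p=camera_params("wrist");im=get_image("wrist");cv2.imwrite("pics/w6.png",im);np.savez("w6.npz",**p)
E
```

```text
10.8167 rack x,y -120.1 -23.5 z 126.8 F [-0.7 -0.4 -0.3] w 20.315189225827115
```

View pics/w6.png

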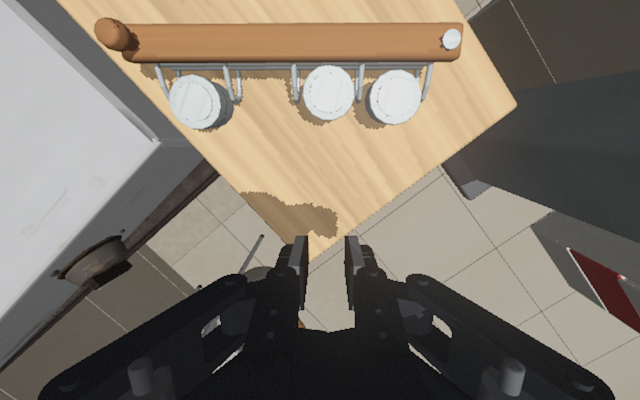

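The tin stands upright in the third gap, lid centred at (328,92). The neighbouring tins are at (395,97) and (198,102), with the knob and cap as before. A last position check, then hand in.

```bash
python3 - <<'E'
from h import *
p=dict(np.load("w6.npz"))
for uv in((328,92),(395,97),(198,102)):
    q=hit(p,*uv,52)[:2];print("tin",(q-m)@n,-(q-m)@u)
print(job_done())
E
```

```text
tin -29.528590293166364 -23.84760927023761
tin -32.73150828150466 -71.79875427700674
tin -36.53952858018581 69.89559494071901
the job is handed in; nothing more can be done
None
```

The job is done and handed in at about 11 s of the 56 s allowed.

- **Counting:** with the gripper shut, I touched the rail top at the first, second and third gaps from the knob end. The contacts read about 7.6, 6.8 and 9.0 N, at rack y ≈ 72, 24 and -24 mm, with a lift between each and no touch farther along.
- **Pushing:** with the fingers parted 20 mm, I slid the tin along the board into the third gap. It stalled against the back wires at about 7.7 N, and I then backed off and rose clear.
- **Last check:** the closing wrist picture puts the tin upright at rack x ≈ -29.5, y ≈ -23.8 mm; fully home in that gap is x = -30, y = -24.
- **Other tins:** compared with the picture taken just before the push, they read within 0.4 mm for the cap-end tin and about 2 mm for the knob-end one. I take this as pixel-reading error, since nothing came near them.
- **Not rechecked:** I did not look at the bowl again after the first pictures. The arm never worked near it.

No check failed. The two fixed cameras differed by up to about 5 mm at the start, so I used the wrist view for the final positions.

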